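# Weigh a closed tub of tacks on the counter scale

### The arm

A 6-joint arm with a two-finger parallel gripper is mounted at the origin on a cart in front of the work surface, level with it; the furniture and walls round the work are solid. World frame = base frame: x ahead of the robot, y to its left, z up, the work surface at z = 0. Lengths are in m, angles in rad, forces in N, time in s.
With the tool pointing down it reaches from about 0.375 to 0.925 m from the base axis. Payload 5.7 kg.
Tool frame: the origin (TCP) lies where the fingers leave the gripper's body, on its centre line; the fingertips stand 73 mm ahead of it and the grasp point (between the pads) lies 54 mm ahead of it; z points along the fingers, y is the line along which they close (so a half turn about z gives the same grasp; the last joint's range is limited). The gripper opens to 85 mm and grips with 20 to 120 N. Pads are 22 mm wide; open, the fingers measure 114 mm over their backs; the gripper's body (76 mm by 85 mm) begins 54 mm behind the grasp point. The pads swing forward as they close: fully open they stand 13 mm farther back than shut.
Start: joints at [1.219, 0.359, 1.51, -0, 1.272, -0.115], TCP at [0.141, 0.583, 0.304] pointing down, gripper open.
Joint ranges: [-2.97, 2.97], [-1.01, 2.36], [0.21, 2.38], [-0.96, 4.11], [0.2, 2.71], [-2.98, 2.98]. Speed limits (rad/s): [2.39, 2.39, 3.14, 3.14, 3.14, 3.14].

### API

Orientations are given as a unit quaternion [x, y, z, w].
In Python, from cell import r gives the robot as it stands. Calls block until the motion is done:
- r.move_ptp(position, orientation): joint-space move of the TCP to a pose.
- r.move_straight(position, frame=None, vel=0.15): straight line of the TCP; frame=None keeps the orientation; vel is the mean speed in m/s.
- r.movej(angles): joint-space move.
- r.grip(opening): opening from 0.0 (shut) to 1.0 (fully open); the grip force is fixed at half the most; returns when the fingers have stopped.
- r.dwell(seconds).
- r.inverse_kinematics(position, orientation): joint angles nearest the present ones, or None.
- r.observe(): the state.
- r.get_image(name): name is "side" or "top" or "wrist"; returns the picture (384x512x3 uint8, blue, green, red); there is no depth.
- r.camera_model(name): a dict with "mtx" (3x3 intrinsics, pixels), "cam_to_world" (4x4, takes a point from camera to world coordinates); the wrist camera has in their place "mount" (4x4, takes a point from camera to tool coordinates, whose origin is the TCP and whose axes are the flange's). Camera axes: x right, y up, looking along -z (the intrinsics and any distortion apply to the point x, -y, -z); pixel columns grow to the right and rows downward; lengths in m; the calibration is good to about 2 mm. A picture is of the moment at which its call begins: read the wrist's pose just before it. camera_model takes no time and is no camera call.
A pose or a line that the arm cannot do raises r.IKError and nothing moves.
- r.finish_job(): hands the job in; it is judged then, once.
The state is a dict: "t": time; "joint_pos": joint angles; "qvel": joint speeds; "tau": joint torques, N m; "ee_pos": TCP position; "tcp_rot": TCP orientation; "contact_force": force on the tool from outside, world axes, zero at the start; "ft_torque": the same for the moment, N m; "grip_width": opening from 0.0 (shut) to 1.0 (fully open); "grasp_force": force on a finger pad.
Only numpy, scipy, OpenCV 4.12 (cv2) and the standard library are available. Lean on these libraries where they do the work, as an engineer would, in place of code of your own. Each camera call takes 0.05 s, during which the arm holds its last target. There are 200 camera calls.

### The job

Stocktaking by weight: while the tub of tacks still stands on the bench, press its loose lid fully home so that both end clips snap. Then stand the closed tub upright in the middle of the scale's square plate, without leaning hard on the scale, and balance it with knob weights on the round plate, trimming with the sliding poise on the front bar, until the beam floats level by itself. Leave the tape roll, wax and sanding block alone.

Things in the scene. Friction and masses are not known exactly. Their poses are not given: they have to be found in the camera images.
- tub: Grey plastic tub full of steel tacks, 106 mm long (own x) x 62 mm wide (own y), 58 mm high to the rim, flat upright sides; origin at the centre of its underside, z up. Starts on the bench in front of the scale, long side roughly along the bench. With its lid it weighs 830 to 940 g, not known beforehand. Grasp it across the 62 mm sides, below the lid.
- tub_lid: Clear lid of the tub, 106 x 58 mm, a springy grey clip hanging at each short end (127 mm over all). Origin: centre of the plate's underside; x along the tub. It lies loose in the tub's mouth, clips resting on snap beads, origin 67 mm above the tub's underside. About 10 N straight down on its middle snaps both clips; fully home the origin is at 58 mm, the flat top at 61 mm.
- beam (a joint): Lean of the scale's beam, rad: 0 level (plate tops equally high, pointer at the middle mark), positive: round plate low, negative: square plate low; stops at +-0.15, where a plate is 15 mm above or below level. Off the stops it leans about 0.002 rad per gram of difference and swings to rest in 1.5 s. The plates stay horizontal. Empty and with the poise at 0 it floats level.
- poise (a joint): Place of the sliding poise (steel block 30 mm wide with an upright brass knob) on the graduated bar at the front of the scale, m: 0 at the square plate's end, 0.12 at the round plate's end. Moving it towards the round plate counts as weight there: 2.08 g per mm, 250 g at 0.12. It slides at about 1 N of push and stays where left; it and the bar rock with the beam.
- poise_knob (a point): Centre of the top of the poise's brass knob, 116 mm above the bench when the beam is level. The knob is 22 mm in diameter and 25 mm tall; the bar runs straight along the scale's own y axis. Push the knob sideways with closed fingers; the push itself leans the beam, so judge the balance only after backing off.
- scale: Grey cast base of the counter scale, fixed on the bench, 150 x 290 mm. Origin at the middle of its underside; its -x side, with the poise bar 97 mm out, faces the robot; its +y axis (to the robot's left) points from the square plate to the round plate.
- goods_plate_top (a point): Centre of the top of the square goods plate, 120 x 120 mm, steel with thin dark grooves and a 4 mm lip along its rear edge, on the robot's right (scale y = -100 mm); top 104 mm above the bench when level, sides parallel to the scale's axes.
- weight_plate_top (a point): Centre of the top of the round bare aluminium weight plate, 110 mm in diameter, on the robot's left (scale y = +100 mm); top 104 mm above the bench when level.
- weight_500: Largest steel knob weight, 500 g: 50 mm in diameter, body 34 mm high, round knob 24 mm in diameter on top, 62 mm high in all (the knob is the top 12 mm, above a neck of 15 mm diameter). Origin at the centre of its underside. The weights stand on the bench beyond the clamp, left of the scale.
- weight_200: Middle knob weight, 200 g: 38 mm in diameter, body 24 mm high, knob 20 mm in diameter, 52 mm high in all. Origin at the centre of its underside.
- weight_100: Smallest knob weight, 100 g: 30 mm in diameter, body 19 mm high, knob 18 mm in diameter, 47 mm high in all. Origin at the centre of its underside.
- tape_roll_3: Bystander: roll of masking tape, 110 mm across, 36 mm high, on the bench right of the scale; leave it alone.
- wax_block: Bystander: block of thread wax, 34 x 52 x 20 mm, on the bench in front of the clamp; leave it alone.
- sanding_block: Bystander: cork sanding block, 58 x 95 x 26 mm, on the bench at the front left; leave it alone.
Mind the look-alikes: they are no part of the job. Leave any black look-alike of the weight_100 alone.

How it is judged:
On the way, in this order (a step that is already met when the one before it is completed fails the run):
1. The lid is snapped fully home while the tub stands on the bench (z of tub_lid in the frame of tub below 0.0605 m and angle between the z axis of tub_lid and the z axis of tub, either way round below 0.04 rad and height (world z) of tub below 0.006 m and contact force between tub and goods_plate below 0.05 N), for 0.1 s.
2. The closed tub stands on the square goods plate, let go (z of tub_lid in the frame of tub below 0.0605 m and angle between the z axis of tub_lid and the z axis of tub, either way round below 0.04 rad and horizontal distance between tub and goods_plate_top below 0.04 m and contact force between tub and goods_plate above 3 N and z of tub in the frame of goods_plate_top below 0.006 m and angle between tub's own z axis and vertical below 0.06 rad and contact force between the fingers and tub below 0.1 N), for 0.2 s.
3. Balanced by weights on the round plate, the beam floats level, untouched (all of step 2 and value of joint beam between -0.025 and 0.025 rad and velocity of joint beam between -0.03 and 0.03 rad/s and contact force between any of weight_500, weight_200, weight_100 and weight_plate above 0.5 N and contact force between each of weight_500, weight_200, weight_100 and goods_plate below 0.05 N and contact force between the fingers and scale below 0.05 N), for 0.3 s.
At the end, for the whole second after the job is handed in: The lid is home (within 2.5 mm), the tub stands on the square plate within 40 mm of its centre, one or more knob weights on the round plate and no weight on the square one, and the beam floats at rest within 0.025 rad of level (all of step 2 and value of joint beam between -0.025 and 0.025 rad and velocity of joint beam between -0.03 and 0.03 rad/s and contact force between any of weight_500, weight_200, weight_100 and weight_plate above 0.5 N and contact force between each of weight_500, weight_200, weight_100 and goods_plate below 0.05 N and linear speed of tub below 0.02 m/s); the robot touches nothing.
It fails at once if the roll of tape is shifted more than 20 mm (distance of tape_roll_3 from where it was at the start of the episode above 0.02 m).
It fails at once if the block of wax is shifted more than 20 mm (distance of wax_block from where it was at the start of the episode above 0.02 m).
It fails at once if the sanding block is shifted more than 20 mm (distance of sanding_block from where it was at the start of the episode above 0.02 m).
It fails at once if the tub is tipped by more than 45 degrees (angle between tub's own z axis and vertical above 0.785 rad).
It fails at once if the scale is pressed harder than 25 N by the fingers (contact force between the fingers and scale above 25 N).
It also fails if it takes over 72 s, if anything falls off the work surface, if the arm or the gripper's body presses on something with over 40 N, if the wrist force passes 120 N, or if a joint passes its speed limit or range.

## Working session

There is one attempt and no reset: what is moved stays moved. The work goes in short steps, each a Python script; the robot and the scene stay as the last script left them, time stands still between calls to the robot, and variables do not carry over. Pictures are saved under pics/ and viewed, at most 10 in all, crops included, and the job is handed in when it is done.

```bash
ls; mkdir -p pics
python3 - <<'E'
from cell import r
import cv2,numpy as np
for n in("top","side"):
    cv2.imwrite(f"pics/{n}0.png",cv2.resize(r.get_image(n),(800,600),interpolation=cv2.INTER_CUBIC))
    m=r.camera_model(n);print(n,np.round(m["mtx"],1).tolist(),np.round(m["cam_to_world"],3).tolist(),[k for k in m])
m=r.camera_model("wrist");print({k:np.round(v,3).tolist() if not isinstance(v,str) else v for k,v in m.items()})
o=r.observe();print(o["t"],o["tcp_rot"],o["contact_force"])
E
```

```text
pics
top [[478.0, 0.0, 261.2], [0.0, 478.0, 187.2], [0.0, 0.0, 1.0]] [[-0.003, 0.981, -0.194, 0.278], [-1.0, -0.005, -0.008, -0.152], [-0.009, 0.194, 0.981, 1.265], [0.0, 0.0, 0.0, 1.0]] ['mtx', 'cam_to_world']
side [[349.1, 0.0, 263.8], [0.0, 349.1, 195.1], [0.0, 0.0, 1.0]] [[-0.939, 0.225, -0.259, 0.29], [-0.343, -0.636, 0.691, 0.522], [-0.009, 0.738, 0.675, 0.728], [0.0, 0.0, 0.0, 1.0]] ['mtx', 'cam_to_world']
{'mtx': [[276.563, 0.0, 253.129], [0.0, 276.563, 194.337], [0.0, 0.0, 1.0]], 'mount': [[0.0, 0.947, 0.322, 0.083], [1.0, -0.001, 0.001, -0.0], [0.001, 0.322, -0.947, -0.07], [0.0, 0.0, 0.0, 1.0]]}
0.1 [ 1.18126506e-01  9.92998205e-01 -8.08206833e-04 -2.02312783e-04] [-0.43197513  0.2825264  -0.08128696]
```

View pics/top0.png

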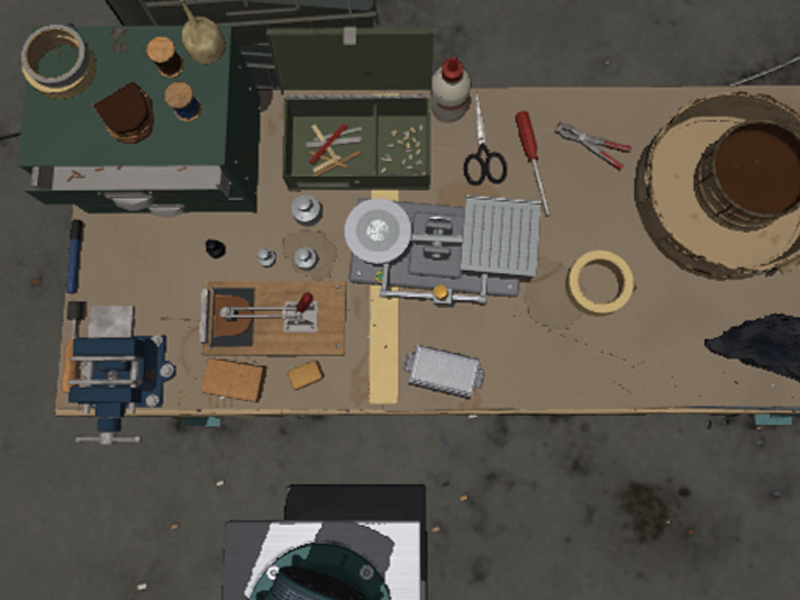

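View pics/side0.png

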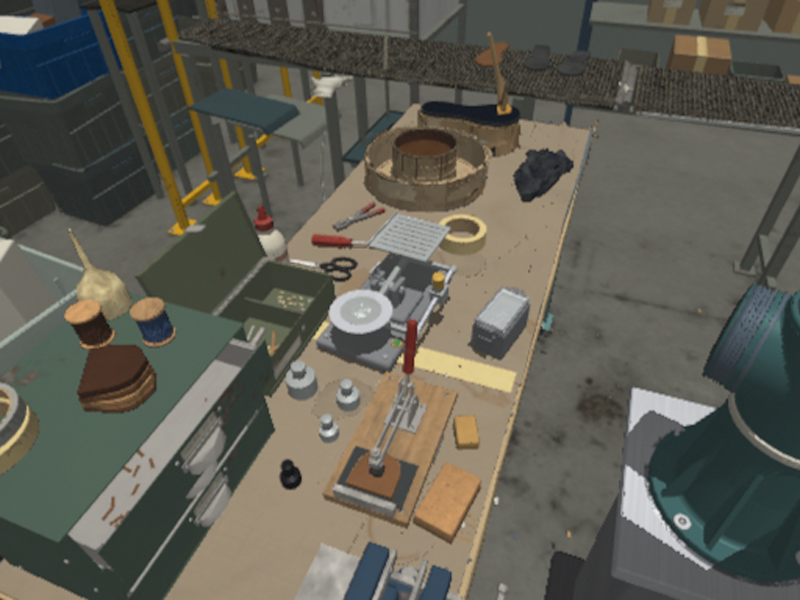

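```bash
cat > h.py <<'E'
from cell import r
import cv2,numpy as np
from scipy.spatial.transform import Rotation as R
def cam(n):
    m=r.camera_model(n)
    if n!="wrist": return m["mtx"],np.array(m["cam_to_world"])
    o=r.observe();T=np.eye(4);T[:3,:3]=R.from_quat(o["tcp_rot"]).as_matrix();T[:3,3]=o["ee_pos"]
    return m["mtx"],T@np.array(m["mount"])
def pt(K,C,u,v,z):
    "pixel (native) -> world point on plane z"
    d=C[:3,:3]@(np.linalg.inv(K)@[u,v,1]*[1,-1,-1]);p=C[:3,3]
    return p+d*(z-p[2])/d[2]
def px(K,C,P):
    c=C[:3,:3].T@(np.asarray(P,float)-C[:3,3]);q=K@(c*[1,-1,-1]);return q[:2]/q[2]
def down(yaw,tilt=0):
    "tool down; tool y (closing line) at angle yaw from world x... "
    y=np.array([np.cos(yaw),np.sin(yaw),0]);z=np.array([0,0,-1.]);x=np.cross(y,z)
    return R.from_matrix(np.c_[x,y,z]).as_quat()
def snap(name):
    K,C=cam("wrist");im=r.get_image("wrist");np.savez(f"pics/{name}.npz",K=K,C=C)
    cv2.imwrite(f"pics/{name}_n.png",im);cv2.imwrite(f"pics/{name}.png",cv2.resize(im,(800,600),interpolation=cv2.INTER_CUBIC))
E
python3 - <<'E'
from h import *
K,C=cam("top")
for n,u,v,z in[("base",310,580,0),("tub",445,369,.066),("w500",306,206,.06),("w200",305,256,.05),("w100",266,255,.045),("black",215,243,.045),("round",378,231,.089),("sq",502,236,.119),("knob",441,291,.116),("bar L",385,293,.09),("bar R",485,299,.09),
 ("sqTL",469,198,.119),("sqTR",541,204,.119),("sqBL",463,270,.119),("sqBR",534,276,.119),("tubTL",417,347,.066),("tubTR",481,360,.066),("tubBR",473,396,.066),("tubBL",411,382,.066),("boxfront",300,188,.05),("handle",305,302,.1),("clampboard",345,350,0),("bench front",400,408,0)]:
    print(n,np.round(pt(K,C,u*.64,v*.64,z),3))
print(R.from_quat(r.observe()["tcp_rot"]).as_matrix().round(2))
for y in (0,np.pi):
  print(r.inverse_kinematics([.45,-.1,.3],down(y)))
E
```

```text
base [0.059 0.017 0.   ]
tub [ 0.39  -0.201  0.066]
w500 [0.666 0.029 0.06 ]
w200 [0.582 0.03  0.05 ]
w100 [0.585 0.097 0.045]
black [0.607 0.184 0.045]
round [ 0.614 -0.094  0.089]
sq [ 0.596 -0.292  0.119]
knob [ 0.508 -0.194  0.116]
bar L [ 0.51  -0.105  0.09 ]
bar R [ 0.5   -0.265  0.09 ]
sqTL [ 0.659 -0.241  0.119]
sqTR [ 0.648 -0.356  0.119]
sqBL [ 0.541 -0.229  0.119]
sqBR [ 0.531 -0.34   0.119]
tubTL [ 0.426 -0.156  0.066]
tubTR [ 0.405 -0.259  0.066]
tubBR [ 0.347 -0.245  0.066]
tubBL [ 0.37  -0.147  0.066]
boxfront [0.701 0.042 0.05 ]
handle [0.494 0.021 0.1  ]
clampboard [ 0.429 -0.034  0.   ]
bench front [ 0.331 -0.128  0.   ]
[[-0.97  0.23 -0.  ]
 [ 0.23  0.97 -0.  ]
 [ 0.   -0.   -1.  ]]
[-3.68696205e-01  1.61271737e-01  1.80216627e+00 -4.44089210e-16
  1.17815465e+00 -3.68696205e-01]
[-3.68696205e-01  1.61271737e-01  1.80216627e+00 -4.44089210e-16
  1.17815465e+00  2.77289645e+00]
```

Run:
```python
from h import *
r.move_ptp([.39,-.2,.28],down(-.2)); print(r.observe()["t"],r.observe()["ee_pos"])
snap("tub1")
```

```text
2.9917 [ 0.39031992 -0.19956905  0.28002843]
```

View pics/tub1.png

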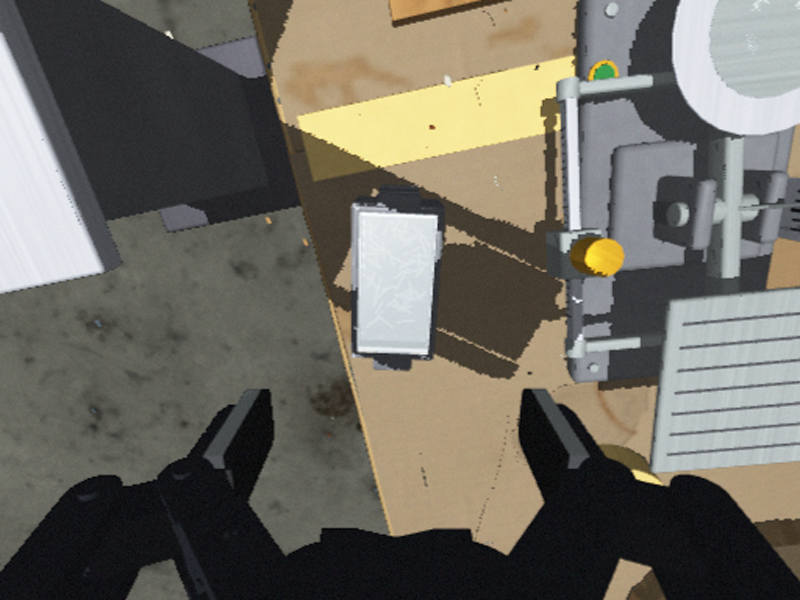

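Wrist view: tub rim/lid corners at (358,206), (439,208), (434,356), (355,354), clips at its ends; poise knob top at (604,257), the bar from (568,88) to (576,350); square plate corners (672,300), (653,470). Candidates for weights: steel ones (306,208), (304,258), (265,257) by size 500/200/100; black look-alike (215,247) in the top picture.

Run:
```python
from h import *
d=np.load("pics/tub1.npz");K,C=d["K"],d["C"]
P=lambda u,v,z:pt(K,C,u*.64,v*.64,z)
c=[P(*q,.068) for q in[(359,207),(439,209),(434,356),(355,354)]]
print(np.round(c,4).tolist(),np.mean(c,0).round(4))
l=(c[0]+c[1]-c[2]-c[3])/2;w=(c[1]+c[2]-c[0]-c[3])/2
print("len",np.linalg.norm(l),np.degrees(np.arctan2(l[1],l[0])),"wid",np.linalg.norm(w),np.degrees(np.arctan2(w[1],w[0])))
print("knob",P(604,257,.116),"barends",P(568,88,.09),P(576,350,.09))
print("plate",P(672,300,.119),P(653,470,.119))
```

```text
[[0.3772, -0.1437, 0.068], [0.4273, -0.1551, 0.068], [0.4065, -0.2571, 0.068], [0.3511, -0.2443, 0.068]] [ 0.3905 -0.2001  0.068 ]
len 0.10398552001090076 76.98845867312694 wid 0.054131874420771324 -12.879893662034116
knob [ 0.50880907 -0.19254133  0.116     ] barends [ 0.50515279 -0.1021997   0.09      ] [ 0.49924982 -0.2604753   0.09      ]
plate [ 0.54399705 -0.22414663  0.119     ] [ 0.53248302 -0.34082205  0.119     ]
```

Run:
```python
from h import *
q=down(-.226);r.grip(0.0)
o=r.observe();print(o["t"],o["grip_width"])
r.move_straight([.3905,-.2001,.155],q,vel=.2)
f0=np.mean([r.observe()["contact_force"] for _ in range(3)],0);z=.155
while z>.125:
    z-=.002;r.move_straight([.3905,-.2001,z],q,vel=.04)
    o=r.observe();f=o["contact_force"]-f0
    if abs(f[2])>1: print(round(z,3),o["ee_pos"][2].round(4),f.round(1))
    if f[2]>28: break
r.move_straight([.3905,-.2001,.20],q,vel=.25)
r.grip(1.0);print(r.observe()["t"])
```

```text
3.8083 0.0019739564511967885
0.149 0.1488 [ 0.1  0.5 -1.6]
0.141 0.1411 [ 0.8 -0.7  2.2]
0.139 0.1388 [ 0.  -0.1 -1.1]
0.133 0.134 [-2.7  2.6 17.8]
0.131 0.1337 [-6.7  4.8 46.1]
8.7917
```

Run:
```python
from h import *
q=down(-.226)
F=lambda n=8:np.mean([(r.dwell(.02),r.observe()["contact_force"])[1] for _ in range(n)],0)
r.dwell(.2);fe=F()
r.move_straight([.3905,-.2001,.083],q,vel=.2);r.grip(0.0)
o=r.observe();print(o["t"],o["grip_width"],o["grasp_force"])
r.move_straight([.3905,-.2001,.25],q,vel=.2);r.dwell(.4);fl=F(12)
print("mass",(fl-fe)/9.81,r.observe()["grip_width"])
q2=down(-.092);r.move_straight([.597,-.29,.25],q2,vel=.25)
r.move_straight([.597,-.29,.21],q2,vel=.2);r.dwell(.2)
z=.21;f1=F(4)
while z>.1735:
    z-=.004;r.move_straight([.597,-.29,z],q2,vel=.06);f=r.observe()["contact_force"]-f1
    print(round(z,4),f.round(1))
    if f[2]>14:break
print(r.observe()["t"]);snap("place")
```

```text
10.2 0.717695659922806 64.7716748714447
mass [ 0.01884296  0.01509419 -0.90083558] 0.72023792899363
0.206 [-0.1  0.5  1. ]
0.202 [ 0.4  0.2 -0.6]
0.198 [ 0.3 -1.2  0.6]
0.194 [-0.4 -0.   0.5]
0.19 [-0.5  1.   0.3]
0.186 [0.1 0.3 0.8]
0.182 [ 0.2 -0.2  1.9]
0.178 [-1.   0.4  0.9]
0.174 [ 0.  -0.3  0.9]
0.17 [-2.6  2.8 12.5]
15.95
```

View pics/place.png

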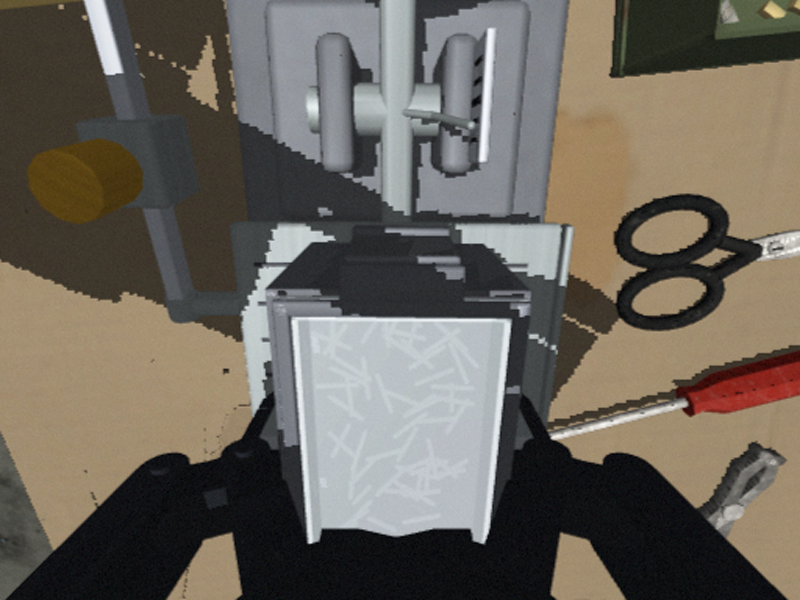

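Run:
```python
from h import *
d=np.load("pics/place.npz");K,C=d["K"],d["C"]
print("plate edge",[pt(K,C,u*.64,v*.64,.089).round(3) for u,v in((235,225),(570,225))])
def ray(n,u,v):
    K,C=cam(n);return C[:3,3],pt(K,C,u*.64,v*.64,0)-C[:3,3]
(a,da),(b,db)=ray("top",305,300),ray("side",411,322)
s=np.linalg.lstsq(np.c_[da,-db],b-a,rcond=None)[0];print("handle",a+da*s[0],b+db*s[1])
q2=down(-.092);r.move_straight([.597,-.29,.1715],q2,vel=.05);r.grip(1.0);r.dwell(.1)
r.move_straight([.597,-.29,.28],q2,vel=.25)
r.move_ptp([.60,.04,.28],down(np.pi/2-.09));snap("wts");print(r.observe()["t"],r.observe()["joint_pos"].round(2))
```

```text
plate edge [array([ 0.546, -0.225,  0.089]), array([ 0.663, -0.236,  0.089])]
handle [0.48011605 0.00750295 0.19226756] [0.48453636 0.0082023  0.19320297]
18.6 [-0.05  0.38  1.54 -0.    1.22 -1.53]
```

View pics/wts.png

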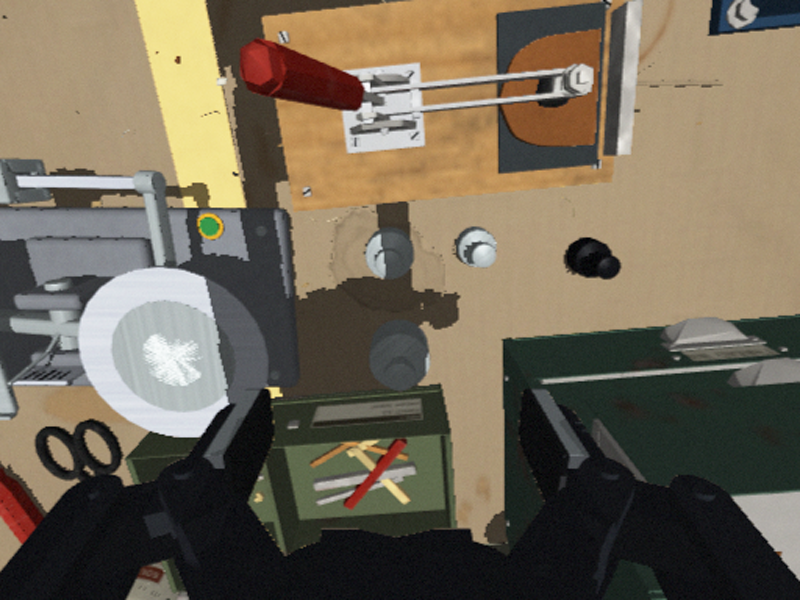

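Run:
```python
import cv2,numpy as np
im=cv2.imread("pics/wts_n.png")[135:260,215:335]
im=(255*(im/255.)**.5).astype(np.uint8)
cv2.imwrite("pics/crop.png",cv2.resize(im,None,fx=4.8,fy=4.8,interpolation=cv2.INTER_CUBIC))
```

```text
(no output)
```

View pics/crop.png

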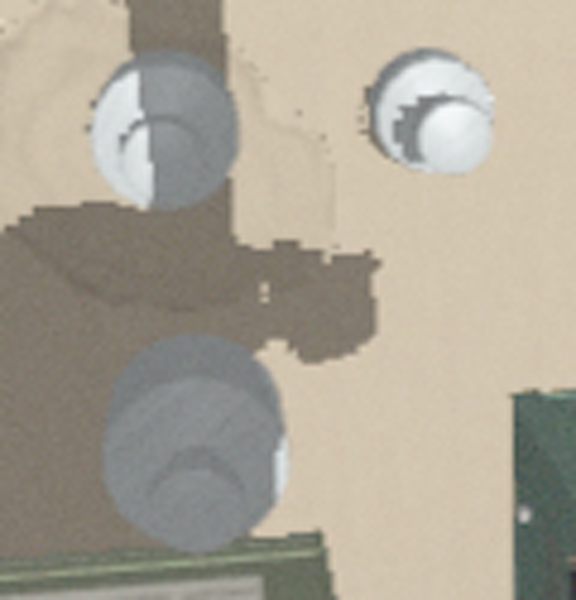

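The crop confirms three steel weights (the black one is out of it): 500 body-top centre at crop (196,463), knob (197,500); 200 body (167,135), knob (163,155); 100 body (434,112), knob (455,138).

Run:
```python
from h import *
d=np.load("pics/wts.npz");K,C=d["K"],d["C"]
for n,u,v,z in[("500b",196,463,.034),("500k",197,502,.056),("200b",167,135,.024),("200k",163,157,.048),("100b",434,112,.019),("100k",455,138,.043)]:
    print(n,pt(K,C,u/4.8+215,v/4.8+135,z).round(4))
print("round rim",[pt(K,C,u*.64,v*.64,.119).round(4) for u,v in((79,340),(268,372),(165,267),(175,352))])
print("toolbox edge",pt(K,C,270*.64,397*.64,.06),pt(K,C,440*.64,385*.64,.06),"pc",pt(K,C,590*.64,330*.64,.2))
```

```text
500b [0.6731 0.0357 0.034 ]
500k [0.6728 0.0358 0.056 ]
200b [0.5871 0.0361 0.024 ]
200k [0.5871 0.0355 0.048 ]
100b [0.5885 0.1035 0.019 ]
100k [0.5899 0.1041 0.043 ]
round rim [array([ 0.6003, -0.1456,  0.119 ]), array([ 0.6307, -0.04  ,  0.119 ]), array([ 0.5622, -0.0844,  0.119 ]), array([ 0.6129, -0.092 ,  0.119 ])]
toolbox edge [ 0.68099602 -0.06472238  0.06      ] [0.68240215 0.06525233 0.06      ] pc [0.58438076 0.11355081 0.2       ]
```

```bash
cat >> h.py <<'E'
S0=np.array([.616,-.092]);SX=np.array([.9958,-.092]);SY=np.array([.092,.9958])
def carry(p,zg,q,off,zplate,op):
    t=S0+off[0]*SX+off[1]*SY;q=down(q)
    r.grip(op);r.move_ptp([*p,.20],q);r.move_straight([*p,zg],q,vel=.15);r.grip(0.0)
    r.move_straight([*p,.27],q,vel=.25);o=r.observe();print(o["t"],"held",o["grip_width"],o["grasp_force"])
    if o["grip_width"]<.1: raise SystemExit("missed")
    r.move_straight([*t,.27],q,vel=.3);r.move_straight([*t,zg+zplate+.015],q,vel=.2)
    r.move_straight([*t,zg+zplate],q,vel=.05);r.grip(op);r.dwell(.05)
    r.move_straight([*t,.28],q,vel=.25);print("placed",r.observe()["t"])
E
python3 - <<'E'
from h import *
carry((.673,.0357),.107,np.pi/2-.09,(0,.025),.120,.55)
snap("a")
E
```

```text
21.5 held 0.24536395277123807 60.07019796583336
placed 23.5667
```

View pics/a.png

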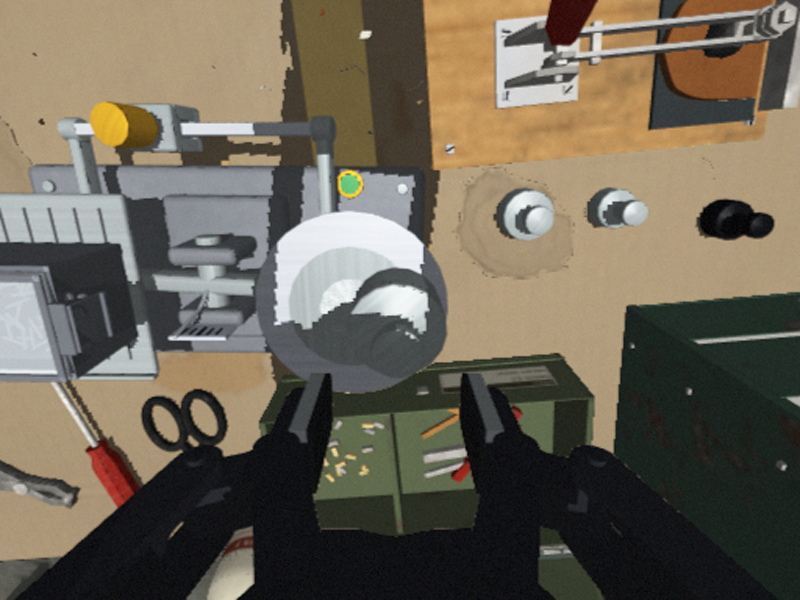

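Run:
```python
from h import *
carry((.587,.0357),.098,-.09,(-.024,-.018),.120,.45)
carry((.589,.1038),.093,-.09,(.024,-.018),.112,.42)
r.dwell(.8)
snap("b");print(r.observe()["t"])
```

```text
27.4 held 0.19784311287474174 58.60442436678568
placed 29.6
32.7667 held 0.17820584479636462 58.45963546444864
placed 35.3417
36.1917
```

View pics/b.png

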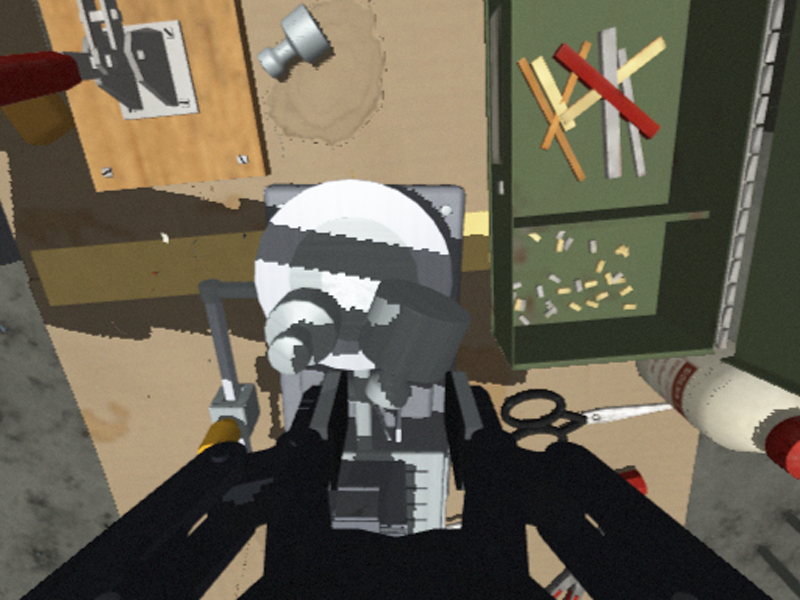

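Run:
```python
from h import *
d=np.load("pics/b.npz");K,C=d["K"],d["C"]
P=lambda u,v,z:pt(K,C,u*.64,v*.64,z).round(3)
print("lying knob/body ends",P(270,65,.015),P(318,35,.02),"width",P(290,12,.02),P(330,58,.02))
for n,u,v,z in[("200b",302,325,.143),("bigtop?",425,310,.15),("bigbottom",395,370,.15),("plate",355,270,.119)]:
    p=P(u,v,z);e=p[:2]-S0;print(n,p,(e@SX).round(3),(e@SY).round(3))
im=r.get_image("top");K,C=cam("top")
cv2.imwrite("pics/top2.png",cv2.resize(im[80:240,120:360],None,fx=3.3,fy=3.3,interpolation=cv2.INTER_CUBIC))
```

```text
lying knob/body ends [0.564 0.038 0.015] [0.601 0.051 0.02 ] width [0.584 0.066 0.02 ] [0.607 0.037 0.02 ]
200b [ 0.59  -0.107  0.143] -0.025 -0.017
bigtop? [ 0.653 -0.102  0.15 ] 0.038 -0.007
bigbottom [ 0.636 -0.134  0.15 ] 0.024 -0.04
plate [ 0.618 -0.087  0.119] 0.002 0.005
```

View pics/top2.png

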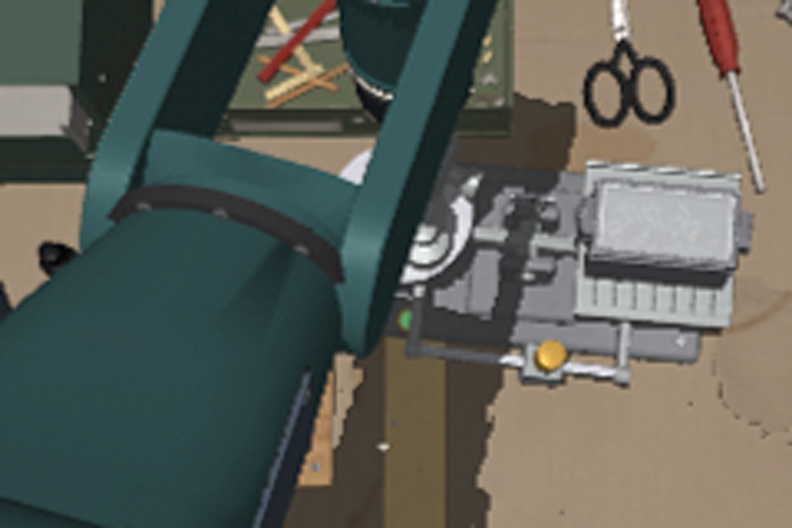

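Run:
```python
from h import *
K,C=cam("top");k=pt(K,C,550/3.3+120,354/3.3+80,.113);B0=np.array([.5109,-.1821])
e=k[:2]-B0;print("knob",k.round(4),(e@SX).round(4),(e@SY).round(4))
y0=e@SY;x=e@SX
def at(y,z):p=B0+x*SX+y*SY;return [*p,z]
q=down(-.09);r.grip(0.0)
r.move_ptp(at(y0-.045,.27),q);r.move_straight(at(y0-.040,.175),q,vel=.25)
f0=r.observe()["contact_force"]
for t in np.linspace(y0-.03,.032-.022,6):
    r.move_straight(at(t,.175),q,vel=.06);print(round(t,3),(r.observe()["contact_force"]-f0).round(1))
r.move_straight(at(.0,.175),q,vel=.1);r.move_straight(at(-.01,.28),q,vel=.3)
r.move_straight([.60,-.27,.28],q,vel=.3);r.dwell(.5);snap("c");print(r.observe()["t"])
```

```text
knob [ 0.5058 -0.2052  0.113 ] -0.0029 -0.0235
-0.054 [ 0.6  0.7 -1. ]
-0.041 [-0.2  0.1 -1.2]
-0.028 [ 0.4  0.4 -0.7]
-0.015 [-0.4  0.7 -1.5]
-0.003 [ 0.6  0.8 -0.4]
0.01 [ 0.8  0.9 -1.5]
41.975
```

View pics/c.png

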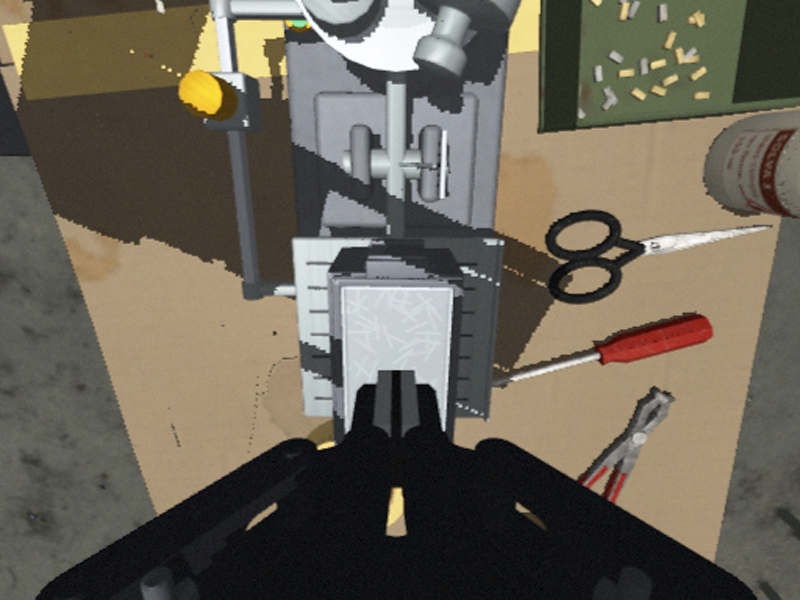

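Run:
```python
from h import *
D={n:np.load(f"pics/{n}.npz") for n in("place","c")}
def tri(a,b):
    L=[]
    for n,(u,v) in(("place",a),("c",b)):
        K,C=D[n]["K"],D[n]["C"];L.append((C[:3,3],pt(K,C,u*.64,v*.64,0)-C[:3,3]))
    (o1,d1),(o2,d2)=L;s=np.linalg.lstsq(np.c_[d1,-d2],o2-o1,rcond=None)[0]
    return (o1+d1*s[0]+o2+d2*s[1])/2,np.linalg.norm(o1+d1*s[0]-o2-d2*s[1])
A=tri((491,28),(446,130));B=tri((484,163),(440,198));print(A,B)
q=down(np.pi/2-.09);m=(A[0]+B[0])/2;t=m+[.035,0,0]
r.move_ptp([t[0],t[1],.215],q);r.dwell(.2);snap("d");print(r.observe()["t"])
d=np.load("pics/d.npz");a,b=[px(d["K"],d["C"],p) for p in(A[0],B[0])];print(a,b)
```

```text
(array([ 0.63447714, -0.17605728,  0.1022541 ]), np.float64(0.0008179941026580225)) (array([ 0.62907402, -0.21087448,  0.11191488]), np.float64(0.0011011020153721843))
43.5083
[274.88224164 176.85481742] [221.97986857 177.41447509]
```

Run:
```python
import cv2
g=cv2.cvtColor(cv2.imread("pics/d_n.png"),cv2.COLOR_BGR2GRAY)
for v in range(160,206): print(v,"".join("0123456789"[int(x)*10//256] for x in g[v,208:292]))
```

```text
160 666666666666545667777777777777777777777645567777777777777777777777776545777777776222
161 666666666666645667777777777777777777762345567777777777777777777777766545777777765222
162 666666666666545667777777677777777777752355567777777777777777777777766545777777522222
163 666666666666645666676666666676666666652355556766666666666667777777665546776777522222
164 666666666666645566666666666666666666652355566666666666666666666666665546667667522222
165 666666666666655566666666666666666666652355566666666666666666666666655556676776522222
166 666666666666664556666565665566666666652355556666666666666666666666655557667767522222
167 666666666666664455555555554455555555542355555555555555555555555555555566766777522222
168 666666666666666555444444433344444444443455444444444444444444444444445676767766522222
169 666666666666666665444444432344444334444455434444433444444344444444457777667652222222
170 666666666666666665444444421344443114444455434444313444431134444445667777676752222222
171 666666666666666664444444312344343124444577434444302444442134444444566676766752222222
172 6666666666666666544444443123
[... 2293 characters left out ...]
22222222222222222222222222222222222222222222246665246666666665222222222222222
199 222222222222222222222222222222222222222222222222222222354235555445522222222222222222
200 222222222222222222222222222222222222222222222222222222222222222235422222222222222222
201 222222222222222222222222222222222222222222222222222222222222222222222222222222222222
202 222222222222222222222222222222222222222222222222222222222222222222222222222222222222
203 222222222222222222222222222222222222222222222222222222222222222222222222322222222222
204 222222222222222222222222222222222222222222222222222222232222222222222222232222222222
205 222222222222222222222222222222222222222222222222222222222222222222222222222322222222
```

Run:
```python
from h import *
for i in range(2):
    r.dwell(.6);snap("e%d"%i);g=cv2.cvtColor(cv2.imread("pics/e%d_n.png"%i),cv2.COLOR_BGR2GRAY).astype(float)
    row=g[170:173,208:292].mean(0);print(row[22:62].astype(int))
o=r.observe();p=o["ee_pos"];r.move_straight([p[0],p[1],.26],None,vel=.15);r.dwell(.5)
print(r.observe()["t"],r.finish_job())
```

```text
[116 112  81  25  64 106 112 114 119 112  77  30  82 119 120 114 125 172
 186 140  83 119 120 118 117 101  50  52  98 115 110 111 113  93  32  63
 113 118 119 118]
[118 114  82  24  63 108 111 115 120 112  75  32  82 118 119 115 127 170
 185 142  87 121 120 120 120 100  48  54 100 112 112 111 111  91  34  63
 114 120 118 120]
the job is handed in; nothing more can be done
45.7583 None
```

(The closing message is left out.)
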